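# Close the packing lane's side guide on two cartons

### The arm

A 6-joint arm with a two-finger parallel gripper is mounted at the origin on the work surface. World frame = base frame: x ahead of the robot, y to its left, z up, the work surface at z = 0. Lengths are in mm, angles in rad, forces in N, time in s.
With the tool pointing down it reaches from about 325 to 850 mm from the base axis. Payload 15.5 kg.
Tool frame: the origin (TCP) lies at the centre of the arm's flange, where the gripper is bolted on; the fingertips stand 191 mm ahead of it and the grasp point (between the pads) lies 172 mm ahead of it; z points along the fingers, y is the direction in which the jaws open and shut (so a half turn about z gives the same grasp; the last joint's range is limited). The gripper opens to 91 mm and grips with 3 to 60 N. Pads are 32 mm wide; open, the fingers measure 118 mm over their backs; the gripper's body (76 mm by 178 mm) begins 60 mm behind the grasp point.
Start: joints at [1.135, 0.494, 1.345, -0, 1.302, -0.096], TCP at [208.307, 589.267, 404.715] pointing down, gripper open.
Joint ranges: [-2.91, 2.91], [-0.82, 2.16], [0.22, 2.67], [-1.22, 4.37], [0.12, 2.79], [-3.08, 3.08]. Speed limits (rad/s): [1.89, 1.89, 2.57, 3.01, 3.01, 3.01].

### API

Orientations are given as a rotation vector (axis times angle).
In Python, from workcell import get_obs, camera, camera_info, close_job gives the robot as it stands.
- The arm moves only by the tool drive_tool, never from a script. Its argument "plan" is a list that holds one entry, the list of rows, each a list of 7 numbers: the opening, from 0 (shut) to 1 (fully open), then the shift along the world's x, y, z each as a share of 0.05 m, from -1 to 1, then the turn, a rotation vector about the world's x, y, z each as a share of 1.5 rad, from -1 to 1. In form: [[[fingers, tx, ty, tz, rx, ry, rz], ...]]. A call has exactly 5 rows; each row shifts and turns the pose as measured when the row begins; what a row does not reach is not made up. A row lasts 1/8 s, in which the tool goes at most 62.5 mm and 10.7 degrees, less where a joint would pass 70% of its speed; a pose out of reach is approached as far as the arm can. A call with a number of a shift or a turn outside -1 to 1 is refused whole. A call with a gripper value outside its range is refused whole. The fingers move at their own pace and stop on an object; "force" is the grip in N (left out, the last holds). Time passes only in rows, so rows that do not move let the fingers close, or fill a call up. It gives the time, the measured TCP pose, the force and the opening at its end, in the units of the state.
- get_obs(): the state, without advancing time (a new reading comes with each control period).
- camera(name): name is "side" or "top"; returns the picture (480x640x3 uint8, red, green, blue); there is no depth.
- camera_info(name): a dict with "camera_matrix" (3x3 intrinsics, pixels), "position" and "attitude" of the camera in the world. Camera axes: x right, y down, z forward; pixel columns grow to the right and rows downward; lengths in mm; the calibration is good to about 2 mm. A picture is of the moment at which its call begins. camera_info takes no time and is no camera call.
- close_job(): hands the job in, once; it reports no verdict.
The state is a dict: "clock": time; "joints": joint angles; "qvel": joint speeds; "joint_torque": joint torques, N m; "ee_pos": TCP position; "orientation": TCP orientation; "force": force on the tool from outside, world axes, zero at the start; "ft_torque": the same for the moment, N m; "finger_gap": finger opening in mm.
Only numpy, scipy, OpenCV 4.12 (cv2) and the standard library are available. Lean on these libraries where they do the work, as an engineer would, in place of code of your own. Each camera call takes 0.05 s, during which the arm holds its last target. There are 200 camera calls.

### The job

Use the packing lane's side guide to push the two cartons flush against the end fence: squeeze its release lever and keep it squeezed while you slide the guide up to them, gently enough not to crush them. Then ease the guide back only to the first notch where its pawl drops fully in, let go of it there, and leave everything else as it stands.

Things in the scene. Friction and masses are not known exactly. Their poses are not given: they have to be found in the camera images.
- lane: White packing-lane bed, a plate 180 x 340 x 12 mm fixed to the table (its top is 12 mm above the table). Origin on the table, z up. Its y axis is the direction in which the side guide slides: +y runs from the guide towards the cartons and the fence; +x is the side on which the steel rail, the notched bar and the release lever are.
- fence: Fixed aluminium end fence, 110 mm wide (x), 10 mm thick, 55 mm high, standing across the lane. Origin at the foot of its inner face, half-way along, on the bed's top; axes parallel to the lane's; cartons press against it in +y.
- carton_a_mid (a point): Centre of the first loose white carton (42 mm in x, 50 mm in y, 70 mm high, about 0.12 kg), standing on the bed a few mm short of the fence, slightly turned. It is crushed if pushed with over 20 N. Flush, its centre is 25 mm from the fence's inner face.
- carton_b_mid (a point): Centre of the second carton, like the first, beside it 46 mm further in the lane's +x.
- guide: Aluminium side guide, sliding along the lane's y on the rail (135 mm travel, rubs about 1.5 N); it starts at its end away from the fence. Its carriage bears a plate across the lane (121 long, 8 thick, 46 mm high) that pushes the cartons, and an upright fixed grip (10 thick in x, 30 wide, top 125 mm above the table). Origin on the bed's top under the squeezed grip's middle; axes as the lane's.
- guide_grip (a point): Where to squeeze: the middle of fixed grip and lever when fully squeezed together, 107 mm above the table, 18 mm below their tops. Fingers close along the lane's x. The fixed grip's outer face is 13 mm from here in -x; the lever's outer face is 13 mm in +x when squeezed, about 27 mm at rest. A grip of 20 N or more is enough to slide the guide.
- lever_top (a point): Top of the steel release lever, a plate 10 mm thick, 30 mm wide, beside the fixed grip on its +x side, hinged near its foot, leaning out at rest. Squeezing it to the fixed grip takes 5 N at first, 8 N fully in, and pulls the pawl out of the notched bar (clear after two thirds of the way). Over both, at guide_grip: 26 mm squeezed, about 33 mm pawl riding on the bar, 40 mm at rest.
- bar_mid (a point): About the middle of the notched steel bar beside the rail: a long parking slot where the guide starts, then six notches 8 mm wide, 15 mm apart, for the 6 mm pawl under the grip. The bar is clamped up to 7.5 mm either way along y, not measured: find notches by feel. Released between notches the pawl rides on the bar (rubs about 2 N) and the lever stays part-way in; over a notch it snaps out.
- guide_face (a point): A point on the front face of the guide's side plate (the face towards the cartons), 80 mm in the lane's -x and 35 mm in its +y from the line of the grip, 27 mm above the bed; axes parallel to the lane's.
- lever (a joint): Release lever angle: 0 out at rest (pawl home in a notch or in the parking slot), 0.25 rad fully squeezed; about 0.12 while the pawl rides on the bar between notches. A spring pushes it to 0. While the pawl is home the guide can not slide.
- vial_a: Small glass vial with a cap, 22 mm wide, 46 mm high, standing on the lane bed, behind the guide; leave alone. Origin at the centre of its underside.
- vial_b: Small glass vial with a cap, 22 mm wide, 46 mm high, standing on the lane bed, behind the fence; leave alone. Origin at the centre of its underside.
- vial_c: Small glass vial with a cap, 22 mm wide, 46 mm high, standing on the table, to the right; leave alone. Origin at the centre of its underside.
- spare_a: Spare carton, 42 x 50 x 70 mm, standing on the table to the left; leave alone. Origin at the centre of its underside.
- spare_b: Spare carton, 42 x 50 x 70 mm, standing on the table to the left; leave alone. Origin at the centre of its underside.
- spray_can: Aluminium spray can, 52 mm wide, 150 mm high, on the table to the right; leave alone. Origin at the centre of its underside.
- cup: White open cup, 70 mm wide and high, on the table to the right; leave alone. Origin at the centre of its underside.
Not all that is in view belongs to the job. Leave any yellow look-alike of the part that bears carton_a_mid alone. Leave any orange look-alike of the part that bears carton_b_mid alone.

How it is judged (in metres and radians):
On the way:
1. the guide has pushed both cartons flush against the fence (within 2 mm) and touches or nearly touches them (within 3 mm) (y of each of carton_a_mid, carton_b_mid in the frame of fence above -0.0272 m and y of each of carton_a_mid, carton_b_mid in the frame of guide_face below 0.028 m), for 0.1 s.
At the end, for the whole second after the job is handed in: Both cartons stand upright (tilt under 0.1 rad) flush against the fence (within 2 mm); the guide's face is less than 18 mm from them (the first notch, play included); the lever is fully out (under 0.05 rad), so the pawl is home in a notch; the guide is at rest (y of each of carton_a_mid, carton_b_mid in the frame of fence above -0.0272 m and y of each of carton_a_mid, carton_b_mid in the frame of guide_face below 0.043 m and value of joint lever below 0.05 rad and linear speed of guide below 0.01 m/s and angle between each of carton_a_mid, carton_b_mid's own z axis and vertical below 0.1 rad); the robot touches nothing.
It fails at once if a carton is crushed: the guide presses on either one with more than 20 N (contact force between guide and carton_a above 20 N or contact force between guide and carton_b above 20 N).
It fails at once if a vial, spare carton, spray can or cup is moved by more than 20 mm (distance of any of vial_a, vial_b, vial_c, spare_a, spare_b, spray_can, cup from where it was at the start of the episode above 0.02 m).
It also fails if it takes over 64 s, if anything falls off the work surface, if the arm or the gripper's body presses on something with over 40 N, if the wrist force passes 120 N, or if a joint passes its speed limit or range.

## Working session

There is one attempt and no reset: what is moved stays moved. The work goes in short steps, Python scripts to look and compute and a tool call to move; the robot and the scene stay as the last step left them, time stands still between calls to the robot, and variables do not carry over. Pictures are saved under pics/ and viewed, about 8 in all and at most 12, crops included, and the job is handed in when it is done.

Besides the shell and the picture viewer there is one more tool, called after ">>>" by a JSON object that holds its "name" and its "arguments", one argument or row to a line. drive_tool: Moves the arm, as the interface text tells. Its arguments: {"type":"object","properties":{"plan":{"type":"array","items":{"type":"array","items":{"type":"array","items":{"type":"number"}}}},"force":{"type":"number"}},"required":["plan"]}

```bash
mkdir -p pics; python3 - <<'E'
from workcell import *
import cv2
for n in("side","top"):
    cv2.imwrite(f"pics/{n}0.png",camera(n)[:,:,::-1]); i=camera_info(n); print(n,i)
print(get_obs())
E
```

```text
side {'camera_matrix': array([[462.45302785,   0.        , 328.75075151],
       [  0.        , 462.45302785, 238.20273994],
       [  0.        ,   0.        ,   1.        ]]), 'position': array([ -84.00615544, -689.83182712,  730.71462867]), 'attitude': array([-2.07816959,  0.75193469, -0.38098398])}
top {'camera_matrix': array([[528.851583  ,   0.        , 318.07623268],
       [  0.        , 528.851583  , 249.43069156],
       [  0.        ,   0.        ,   1.        ]]), 'position': array([ 426.09517395,  -15.65262243, 1411.5743588 ]), 'attitude': array([-2.18931591,  2.21036231, -0.04487814])}
{'clock': 0.1, 'joints': array([ 1.13550666e+00,  4.94122459e-01,  1.34602348e+00,  3.54895179e-06,
        1.30250479e+00, -9.54635752e-02]), 'qvel': array([-1.63841257e-03, -1.78030449e-03, -1.80747670e-03, -1.18023643e-03,
       -2.27741313e-04, -3.84521234e-05]), 'joint_torque': array([ 1.38133000e-03, -8.80245137e+01, -3.82544482e+01,  7.08265021e-02,
        4.83947305e-02, -2.53134584e-05]), 'ee_pos': array([208.25192352, 589.15915772, 404.2123888 ]), 'orientation': array([-5.31186700e-01, -3.09607465e+00,  1.60227667e-03]), 'force': array([0.01665436, 0.30944438, 0.76770621]), 'ft_torque': array([-0.03274219,  0.02505965, -0.00666467]), 'finger_gap': 91.36050327598281}
```

View pics/top0.png

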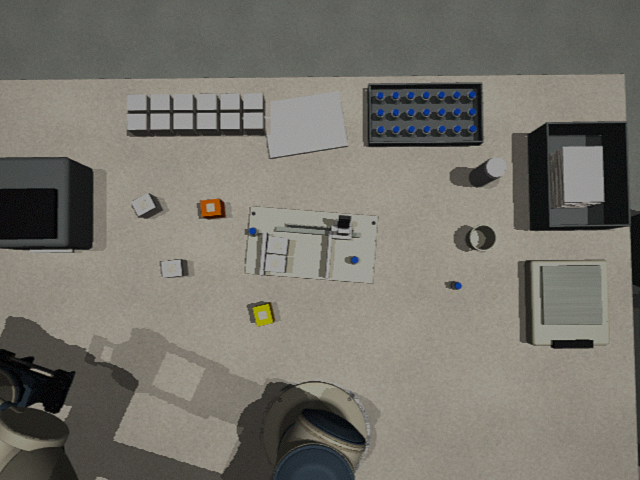

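View pics/side0.png

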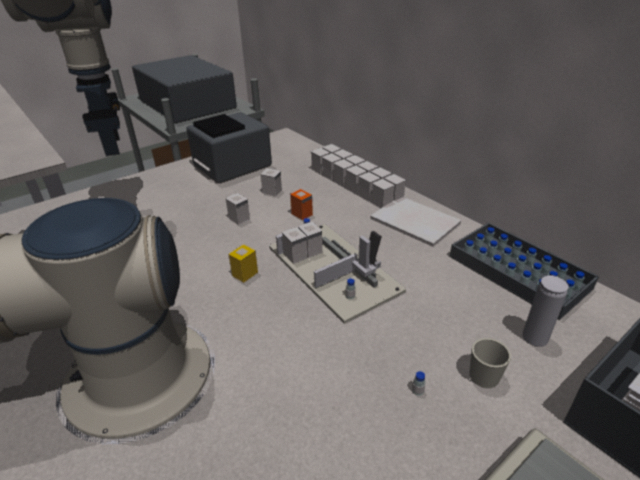

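The top view shows the lane with corners near (250,206), (378,215), (374,283) and (245,274). The cartons are near (277,255), the guide plate near x=328 and the grip/lever near (344,225). Lane +y points image-left and +x points up. I'll zoom in on both views.

```bash
cat > h.py <<'E'
import numpy as np, cv2
from workcell import *
from scipy.spatial.transform import Rotation as R
def ray(n,uv,z):
    i=camera_info(n); d=R.from_rotvec(i["attitude"]).as_matrix()@np.linalg.solve(i["camera_matrix"],[*uv,1]); p=i["position"]
    return p+d*(z-p[2])/d[2]
def proj(n,P):
    i=camera_info(n); c=i["camera_matrix"]@(R.from_rotvec(i["attitude"]).as_matrix().T@(np.array(P)-i["position"])); return c[:2]/c[2]
def tri(a,b):
    A=[];c=[]
    for n,uv in(("top",a),("side",b)):
        i=camera_info(n); d=R.from_rotvec(i["attitude"]).as_matrix()@np.linalg.solve(i["camera_matrix"],[*uv,1]); d/=np.linalg.norm(d)
        M=np.eye(3)-np.outer(d,d); A.append(M); c.append(M@i["position"])
    return np.linalg.lstsq(np.vstack(A),np.hstack(c),rcond=None)[0]
E
python3 - <<'E'
from h import *
t=cv2.imread("pics/top0.png");s=cv2.imread("pics/side0.png")
a=cv2.resize(t[200:290,240:385],None,fx=5.5,fy=5.5,interpolation=2)  # origin 240,200
b=cv2.resize(s[215:325,265:410],None,fx=5.4,fy=5.4,interpolation=2)
cv2.imwrite("pics/tz.png",a);cv2.imwrite("pics/sz.png",b)
for uv in[(250,206.5),(378.5,214.5),(374.5,283),(245,274)]: print(ray("top",uv,12).round(1))
E
```

```text
[600.5 165.3  12. ]
[ 575.9 -175.9   12. ]
[ 394.4 -162.8   12. ]
[421.4 179.2  12. ]
```

View pics/tz.png

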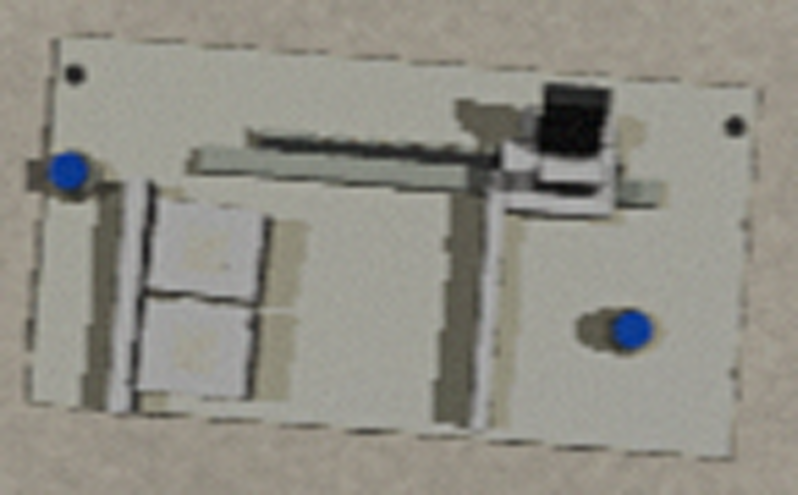

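View pics/sz.png

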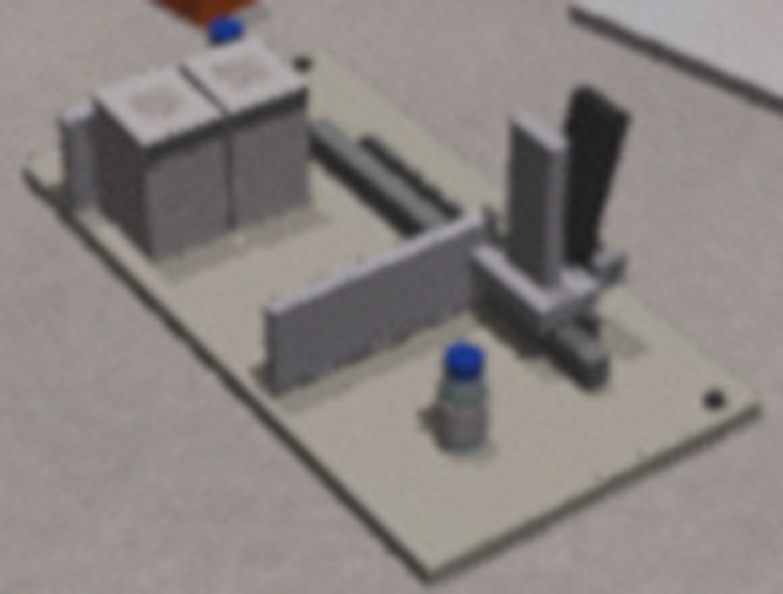

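The top zoom shows the fixed grip's top as a light strip at crop (576,168), with the dark lever above it at y 85–155. In the side zoom the fixed grip's top is near crop (539,126) and the lever's top near (603,98). Now I'll triangulate.

```bash
python3 - <<'E'
from h import *
T=lambda u,v:((u+.5)/5.5+240-.5,(v+.5)/5.5+200-.5)
S=lambda u,v:((u+.5)/5.4+265-.5,(v+.5)/5.4+215-.5)
c=np.array([ray("top",uv,12)[:2] for uv in[(250,206.5),(378.5,214.5),(374.5,283),(245,274)]])
y=(c[0]-c[1])+(c[3]-c[2]); yaw=np.arctan2(-y[0],y[1]); print("yaw",yaw)
r=cv2.minAreaRect(c.astype(np.float32)); print(r)
ux=np.array([np.cos(yaw),np.sin(yaw)]);uy=np.array([-np.sin(yaw),np.cos(yaw)])
print("c",c.mean(0))
def L(p): d=p[:2]-c.mean(0); return (d@ux).round(1),(d@uy).round(1)
p=tri(T(576,168),S(539,126)); print("fixed tri",p.round(1),L(p)); q=ray("top",T(576,168),125);print("fixed ray",q.round(1),L(q))
q2=ray("side",S(539,126),125);print("fixed side ray",q2.round(1),L(q2))
p=tri(T(577,92),S(603,98)); print("lever",p.round(1),L(p))
for nm,uv,z in[("fenceR top",(153,182),67),("fenceL",(133,410),67),("fence inL",(148,185),67),("cartB",(210,250),82),("cartA",(195,346),82),("plate",(500,180),58),("plate btm",(487,428),58),("vialA",(631,330),58)]:
    w=ray("top",T(*uv),z);print(nm,w.round(1),L(w))
E
```

```text
yaw -0.07545882074001622
((497.53619384765625, 1.7200927734375), (343.0714111328125, 181.9540557861328), 85.85163116455078)
c [498.04073164   1.43889586]
fixed tri [524.5 -77.6 126. ] (np.float64(32.4), np.float64(-76.8))
fixed ray [526.3 -79.1 125. ] (np.float64(34.3), np.float64(-78.2))
fixed side ray [523.7 -75.3 125. ] (np.float64(31.3), np.float64(-74.6))
lever [559.1 -79.1 125.7] (np.float64(67.0), np.float64(-75.7))
fenceR top [526.2 114.1  67. ] (np.float64(19.6), np.float64(114.4))
fenceL [420.8 123.9  67. ] (np.float64(-86.3), np.float64(116.3))
fence inL [524.8 116.4  67. ] (np.float64(18.1), np.float64(116.6))
cartB [493.7  86.7  82. ] (np.float64(-10.8), np.float64(84.7))
cartA [449.8  93.8  82. ] (np.float64(-55.1), np.float64(88.5))
plate [526.3 -46.9  58. ] (np.float64(31.8), np.float64(-46.1))
plate btm [410.8 -39.7  58. ] (np.float64(-83.9), np.float64(-47.6))
vialA [ 455.7 -107.1   58. ] (np.float64(-34.0), np.float64(-111.5))
```

```bash
python3 - <<'E'
from h import *
o=get_obs(); M=R.from_rotvec(o["orientation"]).as_matrix(); print(M.round(3))
yaw=-0.0755; ux=np.array([np.cos(yaw),np.sin(yaw),0])
for s in(1,-1):
    y=s*ux; z=np.array([0,0,-1.]); x=np.cross(y,z); W=np.c_[x,y,z]
    d=R.from_matrix(W@M.T).as_rotvec(); print(s,d, "goal rv",R.from_matrix(W).as_rotvec())
E
```

```text
[[-0.943  0.333 -0.   ]
 [ 0.333  0.943 -0.001]
 [ 0.    -0.001 -1.   ]]
1 [ 5.24185695e-04 -1.00923621e-03 -1.30646916e+00] goal rv [2.30369831 2.13601931 0.        ]
-1 [1.08493195e-03 5.63501193e-04 1.83512317e+00] goal rv [ 2.13601931 -2.30369831 -0.        ]
```

>>> {"name": "drive_tool", "arguments": {
  "plan": [
    [[1,0.44,-0.89,0,0,0,-0.058],[1,0.44,-0.89,0,0,0,-0.058],[1,0.44,-0.89,0,0,0,-0.058],[1,0.44,-0.89,0,0,0,-0.058],[1,0.44,-0.89,0,0,0,-0.058]]
  ],
  "force": 25
}}

```text
clock: 0.72
ee_pos: [318.9, 362.3, 402.4]
orientation: [-1.198, -2.903, 0.003]
force: [0.4, 0.1, -0.1]
finger_gap: 91.1
```

>>> {"name": "drive_tool", "arguments": {
  "plan": [
    [[1,0.44,-0.89,0,0,0,-0.058],[1,0.44,-0.89,0,0,0,-0.058],[1,0.44,-0.89,0,0,0,-0.058],[1,0.44,-0.89,0,0,0,-0.058],[1,0.44,-0.89,0,0,0,-0.058]]
  ]
}}

```text
clock: 1.35
ee_pos: [431.0, 132.0, 402.1]
orientation: [-1.814, -2.562, 0.003]
force: [0.5, 0.1, -0.7]
finger_gap: 91.3
```

>>> {"name": "drive_tool", "arguments": {
  "plan": [
    [[1,0.44,-0.89,0,0,0,-0.058],[1,0.44,-0.89,0,0,0,-0.058],[1,0.44,-0.89,0,0,0,-0.058],[1,0.44,-0.89,0,0,0,-0.058],[1,0,0,0,0,0,0]]
  ]
}}

```text
clock: 1.98
ee_pos: [521.8, -55.5, 401.4]
orientation: [-2.249, -2.19, 0.003]
force: [-0.1, 1.1, -0.9]
finger_gap: 91.0
```

>>> {"name": "drive_tool", "arguments": {
  "plan": [
    [[1,0.15,-0.24,-0.5,0,0,-0.017],[1,0.15,-0.24,-0.5,0,0,-0.017],[1,0,0,0,0,0,0],[1,0,0,0,0,0,0],[1,0,0,0,0,0,0]]
  ]
}}

```text
clock: 2.6
ee_pos: [536.1, -78.0, 351.5]
orientation: [-2.301, -2.134, 0.003]
force: [0.0, -0.2, 0.3]
finger_gap: 91.2
```

```bash
python3 - <<'E'
from h import *
o=get_obs();print(o["ee_pos"],o["orientation"])
b=camera("side")[:,:,::-1][150:310,280:440]
cv2.imwrite("pics/s1.png",cv2.resize(b,None,fx=3.7,fy=3.7,interpolation=2))
E
```

```text
[536.07528127 -78.02375734 351.52244116] [-2.30141753 -2.13353474  0.00280405]
```

View pics/s1.png

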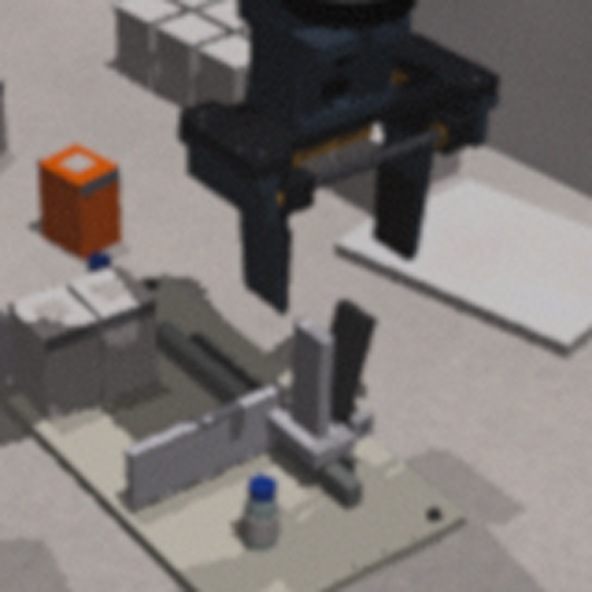

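>>> {"name": "drive_tool", "arguments": {
  "plan": [
    [[1,-0.08,0,-0.5,0,0,0],[1,0,0,-0.5,0,0,0],[1,0,0,-0.44,0,0,0],[1,0,0,0,0,0,0],[1,0,0,0,0,0,0]]
  ]
}}

```text
clock: 3.28
ee_pos: [532.6, -76.7, 282.2]
orientation: [2.299, 2.137, 0.003]
force: [-0.4, -1.0, 0.6]
finger_gap: 91.4
```

>>> {"name": "drive_tool", "arguments": {
  "plan": [
    [[0.36,0,0,0,0,0,0],[0.36,0,0,0,0,0,0],[0.36,0,0,0,0,0,0],[0,0,0,0,0,0,0],[0,0,0,0,0,0,0]]
  ],
  "force": 25
}}

```text
clock: 3.9
ee_pos: [533.9, -76.9, 284.9]
orientation: [2.295, 2.134, 0.009]
force: [3.9, 1.8, 4.7]
finger_gap: 43.9
```

>>> {"name": "drive_tool", "arguments": {
  "plan": [
    [[0,0,0,0,0,0,0],[0,0,0,0,0,0,0],[0,0,0,0,0,0,0],[0,0,0,0,0,0,0],[0,0,0,0,0,0,0]]
  ]
}}

```text
clock: 4.53
ee_pos: [531.2, -76.5, 285.0]
orientation: [2.301, 2.137, 0.002]
force: [2.1, 1.8, 2.0]
finger_gap: 25.8
```

>>> {"name": "drive_tool", "arguments": {
  "plan": [
    [[0,0.015,0.2,0,0,0,0],[0,0.015,0.2,0,0,0,0],[0,0.015,0.2,0,0,0,0],[0,0.015,0.2,0,0,0,0],[0,0,0,0,0,0,0]]
  ]
}}

```text
clock: 5.15
ee_pos: [534.9, -33.2, 285.0]
orientation: [2.3, 2.137, 0.002]
force: [3.3, 1.1, 0.3]
finger_gap: 25.5
```

>>> {"name": "drive_tool", "arguments": {
  "plan": [
    [[0,0.015,0.2,0,0,0,0],[0,0.015,0.2,0,0,0,0],[0,0.015,0.2,0,0,0,0],[0,0.01,0.16,0,0,0,0],[0,0,0,0,0,0,0]]
  ]
}}

```text
clock: 5.78
ee_pos: [538.3, 7.8, 285.0]
orientation: [2.3, 2.136, 0.004]
force: [4.1, 0.1, 0.2]
finger_gap: 25.5
```

```bash
python3 - <<'E'
from h import *
o=get_obs();print(o["ee_pos"],o["force"])
b=camera("side")[:,:,::-1][190:320,250:400]
a=camera("top")[:,:,::-1][195:290,240:390]
cv2.imwrite("pics/z2.png",np.vstack([cv2.resize(b,(500,433),interpolation=2)[:433],cv2.resize(a,(500,317),interpolation=2)])[:,:])
I=cv2.imread("pics/z2.png");print(I.shape);cv2.imwrite("pics/z2.png",cv2.resize(np.hstack([cv2.resize(b,(400,347),interpolation=2),cv2.copyMakeBorder(cv2.resize(a,(400,253),interpolation=2),0,94,0,0,0)]),None,fx=1,fy=1))
E
```

```text
[538.25247811   7.84695405 284.96970453] [4.09388201 0.12182687 0.20389343]
(750, 500, 3)
```

View pics/z2.png

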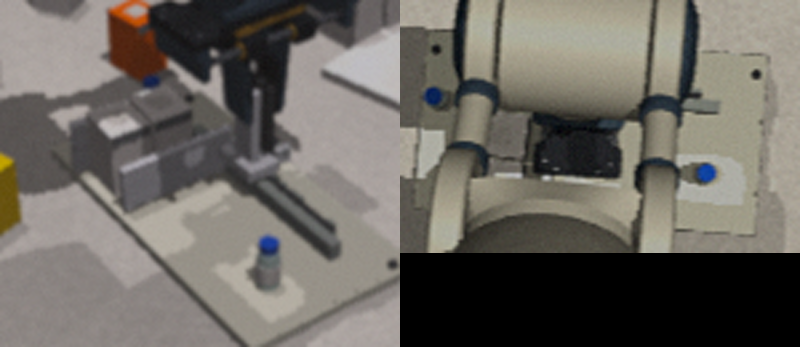

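The guide is sliding with the grip, and its plate is about 15 mm from the cartons. From here I'll take smaller steps.

>>> {"name": "drive_tool", "arguments": {
  "plan": [
    [[0,0.003,0.05,0,0,0,0],[0,0.003,0.05,0,0,0,0],[0,0.003,0.05,0,0,0,0],[0,0.003,0.05,0,0,0,0],[0,0,0,0,0,0,0]]
  ]
}}

```text
clock: 6.5
ee_pos: [539.0, 17.5, 285.0]
orientation: [2.3, 2.134, 0.003]
force: [4.4, 2.0, 0.1]
finger_gap: 25.5
```

>>> {"name": "drive_tool", "arguments": {
  "plan": [
    [[0,0.003,0.03,0,0,0,0],[0,0.003,0.03,0,0,0,0],[0,0.003,0.03,0,0,0,0],[0,0,0,0,0,0,0],[0,0,0,0,0,0,0]]
  ]
}}

```text
clock: 7.12
ee_pos: [539.5, 22.1, 285.0]
orientation: [2.301, 2.133, 0.003]
force: [5.1, -1.0, -0.4]
finger_gap: 25.8
```

>>> {"name": "drive_tool", "arguments": {
  "plan": [
    [[0,0.002,0.02,0,0,0,0],[0,0.002,0.02,0,0,0,0],[0,0.002,0.02,0,0,0,0],[0,0,0,0,0,0,0],[0,0,0,0,0,0,0]]
  ]
}}

```text
clock: 7.75
ee_pos: [539.7, 25.2, 285.0]
orientation: [2.301, 2.133, 0.002]
force: [4.0, -2.3, 0.2]
finger_gap: 25.5
```

>>> {"name": "drive_tool", "arguments": {
  "plan": [
    [[0,0.002,0.02,0,0,0,0],[0,0.002,0.02,0,0,0,0],[0,0,0,0,0,0,0],[0,0,0,0,0,0,0],[0,0,0,0,0,0,0]]
  ]
}}

```text
clock: 8.38
ee_pos: [539.9, 27.2, 285.0]
orientation: [2.301, 2.133, 0.002]
force: [4.4, -1.8, -0.0]
finger_gap: 25.8
```

>>> {"name": "drive_tool", "arguments": {
  "plan": [
    [[0,0.001,0.02,0,0,0,0],[0,0.001,0.02,0,0,0,0],[0,0,0,0,0,0,0],[0,0,0,0,0,0,0],[0,0,0,0,0,0,0]]
  ]
}}

```text
clock: 9.0
ee_pos: [540.1, 29.1, 285.0]
orientation: [2.3, 2.133, 0.002]
force: [4.5, -2.7, 0.7]
finger_gap: 25.7
```

>>> {"name": "drive_tool", "arguments": {
  "plan": [
    [[0,0.001,0.02,0,0,0,0],[0,0,0,0,0,0,0],[0,0,0,0,0,0,0],[0,0,0,0,0,0,0],[0,0,0,0,0,0,0]]
  ]
}}

```text
clock: 9.62
ee_pos: [540.1, 30.0, 285.0]
orientation: [2.3, 2.133, 0.002]
force: [4.2, -2.8, 0.2]
finger_gap: 25.7
```

>>> {"name": "drive_tool", "arguments": {
  "plan": [
    [[0,0.001,0.015,0,0,0,0],[0,0,0,0,0,0,0],[0,0,0,0,0,0,0],[0,0,0,0,0,0,0],[0,0,0,0,0,0,0]]
  ]
}}

```text
clock: 10.25
ee_pos: [540.2, 30.7, 284.9]
orientation: [2.3, 2.133, 0.001]
force: [3.6, -1.9, -0.7]
finger_gap: 25.8
```

>>> {"name": "drive_tool", "arguments": {
  "plan": [
    [[0,0.001,0.015,0,0,0,0],[0,0,0,0,0,0,0],[0,0,0,0,0,0,0],[0,0,0,0,0,0,0],[0,0,0,0,0,0,0]]
  ]
}}

```text
clock: 10.88
ee_pos: [540.3, 31.3, 285.0]
orientation: [2.3, 2.133, 0.001]
force: [4.4, -3.0, -1.1]
finger_gap: 25.9
```

>>> {"name": "drive_tool", "arguments": {
  "plan": [
    [[0,0.001,0.015,0,0,0,0],[0,0,0,0,0,0,0],[0,0,0,0,0,0,0],[0,0,0,0,0,0,0],[0,0,0,0,0,0,0]]
  ]
}}

```text
clock: 11.5
ee_pos: [540.3, 31.8, 284.9]
orientation: [2.299, 2.132, 0.0]
force: [4.5, -2.5, -0.7]
finger_gap: 25.5
```

>>> {"name": "drive_tool", "arguments": {
  "plan": [
    [[0,0.001,0.015,0,0,0,0],[0,0,0,0,0,0,0],[0,0,0,0,0,0,0],[0,0,0,0,0,0,0],[0,0,0,0,0,0,0]]
  ]
}}

```text
clock: 12.12
ee_pos: [540.3, 32.0, 284.9]
orientation: [2.299, 2.132, -0.001]
force: [4.1, -2.2, -0.1]
finger_gap: 25.7
```

```bash
python3 - <<'E'
from h import *
o=get_obs();print(o["ee_pos"],o["force"],o["ft_torque"])
b=camera("side")[:,:,::-1][205:300,265:385]
cv2.imwrite("pics/s3.png",cv2.resize(b,None,fx=6,fy=6,interpolation=2))
E
```

```text
[540.3310369   32.03735703 284.93307355] [ 4.13674678 -2.15727449 -0.06607629] [-0.42751467 -0.52428271 -0.47638748]
```

View pics/s3.png

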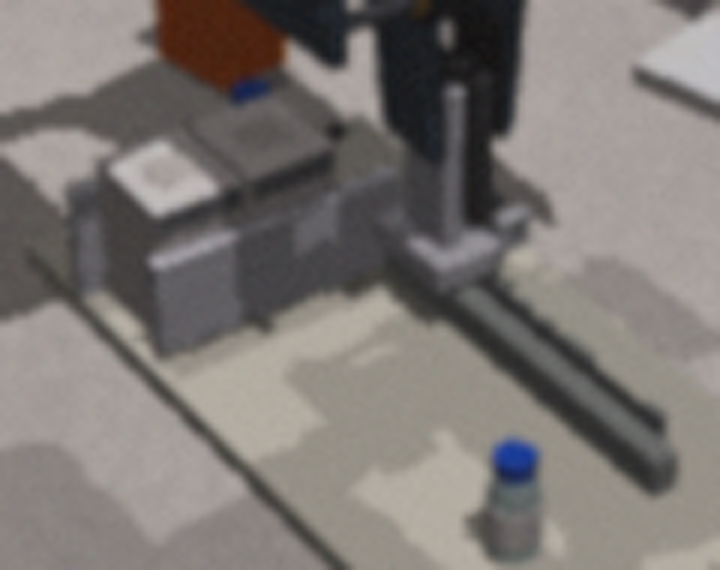

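>>> {"name": "drive_tool", "arguments": {
  "plan": [
    [[0,0,0,0,0,0,0],[0,0,0,0,0,0,0],[0,0,0,0,0,0,0],[0,0,0,0,0,0,0],[0,0.001,0.015,0,0,0,0]]
  ]
}}

```text
clock: 12.8
ee_pos: [540.4, 32.4, 284.9]
orientation: [2.298, 2.132, -0.003]
force: [3.3, -13.5, 0.4]
finger_gap: 25.5
```

>>> {"name": "drive_tool", "arguments": {
  "plan": [
    [[0,0,0,0,0,0,0],[0,0,0,0,0,0,0],[0,0,0,0,0,0,0],[0,0.001,0.015,0,0,0,0],[0,0.001,0.015,0,0,0,0]]
  ]
}}

```text
clock: 13.42
ee_pos: [540.4, 32.8, 284.9]
orientation: [2.296, 2.132, -0.006]
force: [3.1, -12.6, -0.5]
finger_gap: 25.9
```

The reaction rose to about 13 N with the guide stopped, so the cartons are flush against the fence. I'll drop to a light grip and feel for the pawl.

>>> {"name": "drive_tool", "arguments": {
  "plan": [
    [[0,0,0,0,0,0,0],[0,0,0,0,0,0,0],[0,0,0,0,0,0,0],[0,0,0,0,0,0,0],[0,0,0,0,0,0,0]]
  ],
  "force": 4
}}

```text
clock: 14.05
ee_pos: [540.6, 32.9, 285.0]
orientation: [2.294, 2.133, -0.006]
force: [4.5, -3.3, 0.1]
finger_gap: 26.3
```

>>> {"name": "drive_tool", "arguments": {
  "plan": [
    [[0,0,0,0,0,0,0],[0,0,0,0,0,0,0],[0,0,0,0,0,0,0],[0,0,0,0,0,0,0],[0,0,0,0,0,0,0]]
  ],
  "force": 3
}}

```text
clock: 14.68
ee_pos: [541.2, 32.9, 285.1]
orientation: [2.292, 2.133, -0.004]
force: [5.0, -2.4, -0.7]
finger_gap: 28.7
```

>>> {"name": "drive_tool", "arguments": {
  "plan": [
    [[0,0,0,0,0,0,0],[0,0,0,0,0,0,0],[0,0,0,0,0,0,0],[0,0,0,0,0,0,0],[0,0,0,0,0,0,0]]
  ]
}}

```text
clock: 15.3
ee_pos: [541.5, 32.9, 285.1]
orientation: [2.29, 2.133, -0.003]
force: [3.8, -3.0, -0.6]
finger_gap: 29.4
```

>>> {"name": "drive_tool", "arguments": {
  "plan": [
    [[0.48,0,0,0,0,0,0],[0.48,0,0,0,0,0,0],[0,0,0,0,0,0,0],[0,0,0,0,0,0,0],[0,0,0,0,0,0,0]]
  ]
}}

```text
clock: 15.92
ee_pos: [541.7, 33.2, 285.1]
orientation: [2.289, 2.133, -0.003]
force: [4.4, -1.7, -1.5]
finger_gap: 29.8
```

>>> {"name": "drive_tool", "arguments": {
  "plan": [
    [[0.5,0,0,0,0,0,0],[0.5,0,0,0,0,0,0],[0.5,0,0,0,0,0,0],[0.5,0,0,0,0,0,0],[0.5,0,0,0,0,0,0]]
  ]
}}

```text
clock: 16.55
ee_pos: [540.8, 33.5, 284.7]
orientation: [2.291, 2.135, -0.005]
force: [0.4, -0.1, -0.8]
finger_gap: 45.9
```

>>> {"name": "drive_tool", "arguments": {
  "plan": [
    [[0,0,0,0,0,0,0],[0,0,0,0,0,0,0],[0,0,0,0,0,0,0],[0,0,0,0,0,0,0],[0,0,0,0,0,0,0]]
  ]
}}

```text
clock: 17.18
ee_pos: [542.3, 33.4, 284.9]
orientation: [2.289, 2.133, -0.001]
force: [4.3, 0.1, -3.1]
finger_gap: 32.0
```

Released, the gap is about 32 mm, so the pawl is riding on the bar and not in a notch. I'll step back about 1.5 mm at a time: squeeze, shift, release and feel.

>>> {"name": "drive_tool", "arguments": {
  "plan": [
    [[0,-0.02,0,0,0,0,0],[0,0,0,0,0,0,0],[0,0,0,0,0,0,0],[0,-0.002,-0.035,0,0,0,0],[0,0,0,0,0,0,0]]
  ],
  "force": 25
}}

```text
clock: 17.8
ee_pos: [540.0, 31.6, 284.7]
orientation: [2.292, 2.134, -0.004]
force: [1.2, -1.0, -0.7]
finger_gap: 25.6
```

>>> {"name": "drive_tool", "arguments": {
  "plan": [
    [[0.5,0,0,0,0,0,0],[0.5,0,0,0,0,0,0],[0,0,0,0,0,0,0],[0,0,0,0,0,0,0],[0,0,0,0,0,0,0]]
  ],
  "force": 3
}}

```text
clock: 18.42
ee_pos: [541.4, 31.4, 285.2]
orientation: [2.288, 2.133, 0.0]
force: [4.9, -1.0, -3.9]
finger_gap: 30.9
```

>>> {"name": "drive_tool", "arguments": {
  "plan": [
    [[0,-0.02,0,0,0,0,0],[0,0,0,0,0,0,0],[0,0,0,0,0,0,0],[0,-0.002,-0.03,0,0,0,0],[0,0,0,0,0,0,0]]
  ],
  "force": 25
}}

```text
clock: 19.05
ee_pos: [539.5, 29.9, 285.0]
orientation: [2.29, 2.133, -0.002]
force: [2.0, -1.4, 0.0]
finger_gap: 25.7
```

>>> {"name": "drive_tool", "arguments": {
  "plan": [
    [[0.5,0,0,0,0,0,0],[0.5,0,0,0,0,0,0],[0,0,0,0,0,0,0],[0,0,0,0,0,0,0],[0,0,0,0,0,0,0]]
  ],
  "force": 3
}}

```text
clock: 19.68
ee_pos: [540.9, 29.8, 285.4]
orientation: [2.287, 2.132, 0.002]
force: [4.7, 0.1, -2.5]
finger_gap: 30.4
```

>>> {"name": "drive_tool", "arguments": {
  "plan": [
    [[0.5,-0.01,0,0,0,0,0],[0.5,0,0,0,0,0,0],[0.5,0,0,0,0,0,0],[0.5,0,0,0,0,0,0],[0.5,0,0,0,0,0,0]]
  ],
  "force": 25
}}

```text
clock: 20.3
ee_pos: [539.6, 29.8, 285.1]
orientation: [2.288, 2.133, -0.001]
force: [0.8, 0.8, 0.6]
finger_gap: 45.3
```

>>> {"name": "drive_tool", "arguments": {
  "plan": [
    [[0,0,0,0,0,0,0],[0,0,0,0,0,0,0],[0,0,0,0,0,0,0],[0,-0.002,-0.03,0,0,0,0],[0,0,0,0,0,0,0]]
  ]
}}

```text
clock: 20.92
ee_pos: [539.2, 28.3, 285.2]
orientation: [2.29, 2.133, -0.001]
force: [1.8, -1.0, -0.7]
finger_gap: 25.6
```

>>> {"name": "drive_tool", "arguments": {
  "plan": [
    [[0.5,0,0,0,0,0,0],[0.5,0,0,0,0,0,0],[0.5,0,0,0,0,0,0],[0.5,0,0,0,0,0,0],[0.5,0,0,0,0,0,0]]
  ]
}}

```text
clock: 21.55
ee_pos: [539.7, 28.2, 285.2]
orientation: [2.288, 2.133, -0.0]
force: [-0.1, 0.1, -0.1]
finger_gap: 45.9
```

>>> {"name": "drive_tool", "arguments": {
  "plan": [
    [[0,0,0,0,0,0,0],[0,0,0,0,0,0,0],[0,0,0,0,0,0,0],[0,-0.002,-0.03,0,0,0,0],[0,0,0,0,0,0,0]]
  ]
}}

```text
clock: 22.18
ee_pos: [539.1, 26.8, 285.4]
orientation: [2.29, 2.133, -0.002]
force: [2.2, -1.3, 0.0]
finger_gap: 25.5
```

>>> {"name": "drive_tool", "arguments": {
  "plan": [
    [[0.5,0,0,0,0,0,0],[0.5,0,0,0,0,0,0],[0.5,0,0,0,0,0,0],[0.5,0,0,0,0,0,0],[0.5,0,0,0,0,0,0]]
  ]
}}

```text
clock: 22.8
ee_pos: [540.6, 26.5, 285.5]
orientation: [2.287, 2.131, 0.002]
force: [4.2, -0.6, -2.1]
finger_gap: 45.7
```

Fx is +4.2 N and the tool was pushed outward, so the lever snapped out about 6 mm back from flush. I'll open fully, retreat upward and check.

>>> {"name": "drive_tool", "arguments": {
  "plan": [
    [[1,0,0,0,0,0,0],[1,0,0,0,0,0,0],[1,0,0,0,0,0,0],[1,0.06,0,0,0,0,0],[1,0,0,0,0,0,0]]
  ]
}}

```text
clock: 23.42
ee_pos: [542.7, 26.7, 285.3]
orientation: [2.288, 2.133, -0.001]
force: [-0.1, 0.6, -0.3]
finger_gap: 90.7
```

>>> {"name": "drive_tool", "arguments": {
  "plan": [
    [[1,0,0,0.4,0,0,0],[1,0,0,0.8,0,0,0],[1,0,0,0.9,0,0,0],[1,0,0,0.9,0,0,0],[1,0,0,0,0,0,0]]
  ]
}}

```text
clock: 24.05
ee_pos: [541.7, 26.8, 439.3]
orientation: [2.29, 2.134, -0.003]
force: [-0.7, -0.0, -0.3]
finger_gap: 91.4
```

>>> {"name": "drive_tool", "arguments": {
  "plan": [
    [[1,0,0.9,0,0,0,0],[1,0,0.9,0,0,0,0],[1,0,0.9,0,0,0,0],[1,0,0.9,0,0,0,0],[1,0,0.9,0,0,0,0]]
  ]
}}

```text
clock: 24.68
ee_pos: [540.6, 255.5, 435.8]
orientation: [2.296, 2.129, -0.01]
force: [1.1, -0.1, 0.4]
finger_gap: 91.3
```

>>> {"name": "drive_tool", "arguments": {
  "plan": [
    [[1,-0.4,0.9,0,0,0,0],[1,-0.4,0.9,0,0,0,0],[1,-0.4,0.9,0,0,0,0],[1,0,0,0,0,0,0],[1,0,0,0,0,0,0]]
  ]
}}

```text
clock: 25.3
ee_pos: [477.3, 397.0, 430.1]
orientation: [2.294, 2.134, -0.021]
force: [-0.7, 0.1, 0.5]
finger_gap: 90.9
```

```bash
python3 - <<'E'
from h import *
b=camera("side")[:,:,::-1]; a=camera("top")[:,:,::-1]
cv2.imwrite("pics/side4.png",b);cv2.imwrite("pics/top4.png",a)
cv2.imwrite("pics/c4.png",np.vstack([cv2.resize(b[215:300,265:398],None,fx=4.5,fy=4.5,interpolation=2)[:,:590],cv2.resize(a[200:246,240:371],None,fx=4.5,fy=4.5,interpolation=2)[:,:589].copy() if 0 else cv2.resize(a[205:282,240:371],(590,217),interpolation=2)])[:600] if 0 else np.hstack([cv2.resize(b[215:300,265:365],(400,340),interpolation=2),cv2.resize(a[200:285,240:340],(400,340),interpolation=2)]))
E
```

```text
(no output)
```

View pics/c4.png

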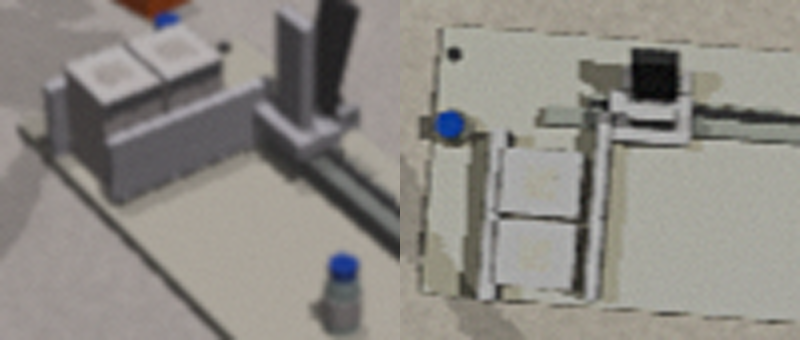

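The cartons are tight to the fence (crop right: faces at x≈500), with the guide plate a few mm off them. The lever leans out again. I'll check the lever's lean numerically against its rest pose in the first picture.

```bash
python3 - <<'E'
from h import *
for f,x0,x1 in(("pics/top0.png",336,356),("pics/top4.png",296,318)):
    g=cv2.cvtColor(cv2.imread(f),6)[205:236,x0:x1]
    m=(g<55).astype(np.uint8); n,l,s,c=cv2.connectedComponentsWithStats(m); k=1+s[1:,4].argmax(); print(s[k],c[k]+[x0,205])
T=lambda u,v:((u-400+.5)/4+240-.5,(v+.5)/4+200-.5)
c=np.array([498.04,1.44]);yaw=-.0755;uy=np.array([-np.sin(yaw),np.cos(yaw)])
for nm,uv,z in[("fence in",(507,215),67),("B fence side",(503,182),82),("A fence side",(499,253),82),("B guide side",(583,185),82),("A guide side",(575,258),82),("plate +y top",(591,215),58)]:
    print(nm,((ray("top",T(*uv),z)[:2]-c)@uy).round(1))
print(get_obs()["clock"])
E
```

```text
[  1  11  13  13 138] [343.43478261 221.63768116]
[  2   8  12  13 136] [303.15441176 218.60294118]
fence in 113.4
B fence side 115.8
A fence side 115.2
B guide side 65.4
A guide side 67.3
plate +y top 60.6
25.4
```

```bash
python3 -c "
from workcell import *
print(close_job())"
```

```text
the job is handed in; nothing more can be done
None
```

I handed the job in at about 25 s. The cartons are flush against the fence and the guide is latched in a notch about 6 mm back from them. No verdict is reported, so this rests on my own checks.

- **Push:** I squeezed the lever with a 25 N grip (finger gap 25.7 mm) and slid the guide about 109 mm. It stopped hard against the cartons, with a peak wrist reaction of about 13 N, below the 20 N crush limit.
- **Backing off:** I moved back in steps of about 1.5 mm, releasing the lever after each one. About 6 mm back, the lever snapped out: it pushed the tool with +4.2 N, against about 0 N or a part-way gap before. I then opened fully and withdrew.
- **Lever and cartons:** In the last top picture the lever's dark outline matches its starting rest pose (13 px high both times). Both cartons stand upright, with their fence-side faces within a couple of mm of the fence, about the limit of what I could measure.
- **Guide gap:** The guide face is about 5–7 mm from the cartons, under the 18 mm limit. The vials I could see had not moved and the arm was touching nothing. I did not measure the other loose items, but the gripper stayed above them.
- **A check that failed:** My first way of feeling for the notch, closing with 3 N, was ambiguous, because 3 N also seemed to push the lever in part-way. I switched to sensing the push on the opened finger and re-tested only the last of the three places I had felt. The other two rest on the 3 N reading, which showed the pawl still riding. The final gap is well inside the first-notch limit either way.

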